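# Turn a loaded tote end for end and snap it on to its twin

## Task

Stack the tote that holds the dropper bottle on the tote that holds the black caps, locked, so that the pair can be carried away. The same way round it would nest and crush the caps, so turn it end for end, slip its toe in under the hood at the other tote's hook end with its feet end held high, let the feet down on the sprung catch, and press that end until the catch snaps over the heels and it sits level; do not force it. Never let it press on the caps, keep caps and dropper in their totes, leave the caps tote about where it stands and do not disturb the other things.

Things in the scene. Friction and masses are not known exactly. Their poses are not given: they have to be found in the camera images.
- tote_dropper_center (a point): The tote to move (a dropper bottle lies in it): middle of its length and width, 31 mm above its underside. Grey plastic, 193 mm long (x), 65 wide (y), 62 high, walls 2.5, about 0.16 kg. x points to its nose end, z up. Grip across y by the upright hand grips: mid-length, 84 mm long, from the rim 22 mm down, outer faces 65 mm apart.
- tote_caps_center (a point): The tote that stays (three black caps in it), its twin in every size, loose on the table: middle, 31 mm above its underside, x to its nose end. At the start both totes point the same way, nose ends away from the robot, up to 29 degrees either side.
- tote_dropper: Middle of the dropper tote's underside, axes of the tote. Hook end (-x): two feet, 14 to 23 mm either side of the middle, with heels 8 mm high that jut out to x = -87; a recess between them; the wall overhangs them from 27 mm up, to x = -96 at the rim. Nose end (+x): overhanging wall with a card, to x = +97; under it a flat toe juts from the bottom to x = +84.
- tote_caps: Middle of the caps tote's underside, axes of the tote. Inside the top of its nose end (+x) are two corner ledges on which the other's heels come to rest: x = 75 to 88, 11 to 28 mm either side of the middle, tops 50 mm up.
- tote_caps_catch (a joint): Sprung catch of the caps tote, the upper part of its nose wall: a flap hinged 32 mm up at x = 90, top edge 67.5 mm up, with a thumb tab. Its two barbs reach in to x = 83, undersides 59 mm up, ramped above. 0 upright (it springs back), grows to 0.4 rad as it bends outward. Heels pressed down the ramps bend it and it snaps over them: 8 to 20 N on that end.
- tote_dropper_press (a point): Top of the dropper tote's own hood, at its hook end over the feet: (-82, 0, 60.8) mm in its underside frame, a flat 25 mm wide (y) and 16 long (x), 1 mm below the rim: the place to press with shut fingers. About 123 mm above the table while the heels rest on the ramps of the other's catch, 111 mm once snapped home.
- tote_dropper_toe (a point): Tip of the dropper tote's toe, on its underside, 84 mm from the middle along +x. The toe is 4 mm thick, 18 mm wide, 14 at the tip, and juts 14 mm. When stacked the tip lies about (-85, 0, 50) mm in the caps tote's underside frame, against the stop at x = -85.5.
- tote_dropper_feet (a point): Midway between the ends of the dropper tote's two heels, on its underside, 87 mm from the middle along -x. When stacked about (+86, 0, 50) mm in the caps tote's underside frame.
- tote_caps_hook (a point): Caps tote's hook, mid hook end (-x): inner edge of its hood at (-76, 0) mm, 50 mm up (top of its ledge). Hood underside 57, top 60.8 mm up; cheeks 21 mm apart from x = -79; stop at -85.5. The toe enters along -x, feet end tilted up 7 to 10 degrees to clear the far catch; it cannot drop in from above. The light tote gives way to over 1 to 2 N of push.
- dropper_center (a point): Middle of the amber dropper bottle (102 mm long, 30 across, 60 g) lying lengthwise in the tote to move; it may roll or slide in it.
- cap_0: Middle of the underside of one of three black round over-caps (36 mm across and tall, open end up, 14 g) standing in a row on the floor of the caps tote, tops about 39 mm above its underside.
- cap_1: Middle of the underside of one of three black round over-caps (36 mm across and tall, open end up, 14 g) standing in a row on the floor of the caps tote, tops about 39 mm above its underside.
- cap_2: Middle of the underside of one of three black round over-caps (36 mm across and tall, open end up, 14 g) standing in a row on the floor of the caps tote, tops about 39 mm above its underside.
- marker: Bystander: black and white capped marker lying, 136 mm long. Origin at the middle of its underside.
- scissors: Bystander: paper scissors with red handles lying closed, 187 mm long. Origin at the middle of its underside.
- bone_folder: Bystander: cream bone folder lying, 163 mm long, 25 wide, 8 thick. Origin at the middle of its underside.
- clamp: Bystander: dark plastic spring clamp lying on its side, 108 mm long, 18 mm high. Origin at the middle of its underside.
- pump_bottle: Bystander: dark pump bottle with bare pump head, standing, 50 mm across, 160 mm tall. Origin at the middle of its underside.
- pump_bottle_2: Bystander: dark capped pump bottle, standing, 50 mm across, 177 mm tall. Origin at the middle of its underside.

How it is judged:
By the outcome, as a careful person would: the job done as asked, in the order asked, and still so for the second after the job is handed in, with the robot touching nothing.
It also fails if it takes over 58 s, if anything falls off the work surface, if the arm or the gripper's body presses on something with over 40 N, if the wrist force passes 120 N, or if a joint passes its speed limit or range.

## Robot

A 6-joint arm with a two-finger parallel gripper is mounted at the origin on a cart in front of the work surface, level with it; the furniture and walls round the work are solid. World frame = base frame: x ahead of the robot, y to its left, z up, the work surface at z = 0. Lengths are in mm, angles in rad, forces in N, time in s.
With the tool pointing down it reaches from about 325 to 850 mm from the base axis. Payload 15.5 kg.
Tool frame: the origin (TCP) lies between the finger pads; the fingertips stand arm.nose_length ahead of it and the grasp point (between the pads) lies 6 mm ahead of it (arm.nose_length is the distance from the TCP to the fingertips, in mm); z points along the fingers, x is the direction in which the jaws open and shut, and the axes are right-handed (so a half turn about z gives the same grasp; the last joint's range is limited). The gripper opens to 91 mm and grips with 3 to 60 N. Pads are 32 mm wide; open, the fingers measure 118 mm over their backs; the gripper's body (76 mm by 178 mm) begins 60 mm behind the grasp point.
Start: joints at [1.117, 0.494, 1.345, -0, 1.302, -0.096], TCP at [219.465, 585.202, 238.915] pointing down, gripper open.
Joint ranges: [-2.91, 2.91], [-0.82, 2.16], [0.22, 2.67], [-1.22, 4.37], [0.12, 2.79], [-3.08, 3.08]. Speed limits (rad/s): [1.89, 1.89, 2.57, 3.01, 3.01, 3.01].

## Interface

Orientations are given as a rotation vector (axis times angle).
In Python, from workcell import arm gives the robot as it stands. The module is installed in compiled form; this text tells all that it offers.
- The arm moves only by the tool send_rows, never from a script. Its argument "steps" is a list of rows, each a list of 3 entries, a list of its own where there are three numbers: the shift along the tool's x, y, z in mm, then the turn, a rotation vector about the tool's x, y, z in rad, then the closure, from 0 (fully open) to 1 (shut). In form: [[[tx, ty, tz], [wx, wy, wz], gripper], ...]. A call has 1 to 8 rows; each row is the pose to reach, as a shift and turn from the pose measured when the call began, along the tool's axes at that moment; what a row does not reach only later rows make up. A row lasts 1/8 s, in which the tool goes at most 62.5 mm and 10.7 degrees, less where a joint would pass 70% of its speed; a pose out of reach is approached as far as the arm can. A call with a gripper value outside its range is refused whole. The fingers move at their own pace and stop on an object; the grip force is fixed at half the most. Time passes only in rows, so rows that repeat a pose let the fingers close. It gives the time, the measured TCP pose, the force and the opening at its end, in the units of the state.
- arm.observe(): the state, without advancing time (a new reading comes with each control period).
- arm.read_camera(name): name is "side" or "top"; returns the picture (400x640x3 uint8, red, green, blue); there is no depth.
- arm.calibration(name): a dict with "camera_matrix" (3x3 intrinsics, pixels), "xyz" and "orientation" of the camera in the world. Camera axes: x right, y down, z forward; pixel columns grow to the right and rows downward; lengths in mm; the calibration is good to about 2 mm. A picture is of the moment at which its call begins. calibration takes no time and is no camera call.
- arm.finish_job(): hands the job in, once; it reports no verdict.
The state is a dict: "time": time; "joint_positions": joint angles; "qvel": joint speeds; "joint_torque": joint torques, N m; "eef_pos": TCP position; "tcp_rot": TCP orientation; "ft_force": force on the tool from outside, world axes, zero at the start; "torque": the same for the moment, N m; "gripper_width": finger opening in mm.
Only numpy, scipy, OpenCV 4.12 (cv2) and the standard library are available. Lean on these libraries where they do the work, as an engineer would, in place of code of your own. Each camera call takes 0.05 s, during which the arm holds its last target. There are 200 camera calls.

## Working session

There is one attempt and no reset: what is moved stays moved. The work goes in short steps, Python scripts to look and compute and a tool call to move; the robot and the scene stay as the last step left them, time stands still between calls to the robot, and variables do not carry over. Pictures are saved under pics/ and viewed, about 8 in all and at most 12, crops included, and the job is handed in when it is done.

Besides the shell and the picture viewer there is one more tool, called as name(argument=value, ...), one argument or row to a line, values as JSON. send_rows: Moves the arm, as the interface text tells. Its arguments: {"type":"object","properties":{"steps":{"type":"array","items":{"type":"array"}}},"required":["steps"]}

```bash
mkdir -p pics
python3 - <<'E'
from workcell import arm
import cv2
print(arm.observe()); print(arm.nose_length)
for n in("top","side"):
    print(n,arm.calibration(n)); cv2.imwrite(f"pics/{n}0.png",arm.read_camera(n)[:,:,::-1])
E
```

```text
{'time': 0.0, 'joint_positions': array([ 1.11648785e+00,  4.94159308e-01,  1.34613363e+00, -1.60435562e-05,
        1.30250091e+00, -9.55371698e-02]), 'qvel': array([ 0.00122274,  0.00015307, -0.00068527, -0.00107646,  0.00059206,
       -0.00098385]), 'joint_torque': array([-3.47187051e-03, -8.78837371e+01, -3.81848609e+01,  7.06536882e-02,
        5.35457139e-02, -8.90998422e-05]), 'eef_pos': array([219.3207426 , 584.8787723 , 238.35224923]), 'tcp_rot': array([ 2.58165842e+00,  1.78909741e+00, -1.63410069e-03]), 'ft_force': array([0.99043727, 0.74490291, 0.21271473]), 'torque': array([-0.0077769 , -0.03105372, -0.01015667]), 'gripper_width': 91.42979927778855}
25.0
top {'camera_matrix': array([[426.44534203,   0.        , 325.10439661],
       [  0.        , 426.44534203, 195.896892  ],
       [  0.        ,   0.        ,   1.        ]]), 'xyz': array([ 360.35634189,   15.64407685, 1029.37490843]), 'orientation': array([-2.09680807,  2.1429495 , -0.20838499])}
side {'camera_matrix': array([[378.87568041,   0.        , 314.27479329],
       [  0.        , 378.87568041, 203.92005152],
       [  0.        ,   0.        ,   1.        ]]), 'xyz': array([362.48773159, 794.35843714, 888.37756098]), 'orientation': array([-0.35987798,  2.82612017, -1.12909753])}
```

View pics/top0.png

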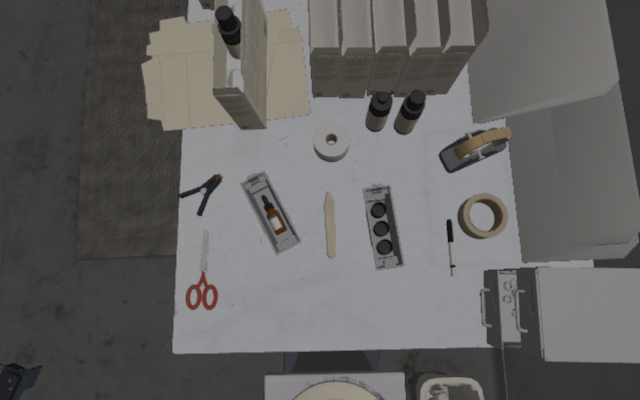

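View pics/side0.png

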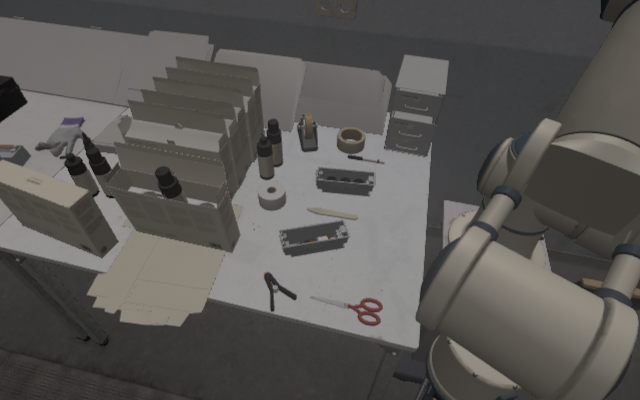

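The top view shows the dropper tote spanning about (243,175)–(300,252) and the caps tote about (364,186)–(403,269). The noses are toward the top of the image, away from the robot. The bone folder lies between them at (330,225), and the scissors, clamp and marker are further out.

```bash
cat > h.py <<'E'
import numpy as np, cv2
from scipy.spatial.transform import Rotation as R
from workcell import arm
def ray(n,uv,z):
    c=arm.calibration(n); K=c["camera_matrix"]; Rm=R.from_rotvec(c["orientation"]).as_matrix()
    uv=np.atleast_2d(uv).astype(float); d=np.c_[uv,np.ones(len(uv))]@np.linalg.inv(K).T@Rm.T
    p=np.array(c["xyz"]); return p+d*((z-p[2])/d[:,2])[:,None]
def proj(n,P):
    c=arm.calibration(n); Rm=R.from_rotvec(c["orientation"]).as_matrix()
    q=(np.atleast_2d(P)-c["xyz"])@Rm@c["camera_matrix"].T; return q[:,:2]/q[:,2:]
def snap(n,name=None):
    im=arm.read_camera(n)[:,:,::-1].copy()
    if name: cv2.imwrite(f"pics/{name}.png",im)
    return im
E
python3 - <<'E'
from h import *
im=cv2.imread("pics/top0.png")
hsv=cv2.cvtColor(im,cv2.COLOR_BGR2HSV)
print("table",hsv[300,260],"tote px",hsv[248,283],hsv[215,262], hsv[190,368])
c=im[165:275,235:410]; cv2.imwrite("pics/c0.png",cv2.resize(c,None,fx=4.5,fy=4.5,interpolation=cv2.INTER_CUBIC))
m=((hsv[...,2]<165)).astype(np.uint8)
for (x0,x1,y0,y1) in((235,310,165,260),(355,412,178,275)):
    mm=np.zeros_like(m); mm[y0:y1,x0:x1]=m[y0:y1,x0:x1]
    mm=cv2.morphologyEx(mm,cv2.MORPH_OPEN,np.ones((2,2)))
    cs,_=cv2.findContours(mm,0,2); k=max(cs,key=cv2.contourArea)
    print(cv2.contourArea(k),cv2.minAreaRect(k)); print(cv2.boxPoints(cv2.minAreaRect(k)),ray("top",cv2.boxPoints(cv2.minAreaRect(k)),62).round())
E
```

```text
table [110   5 145] tote px [105   5 110] [120   3  77] [60  3 84]
6956.0 ((272.9999694824219, 212.99996948242188), (93.99998474121094, 73.99998474121094), 90.0)
[[235.99997 165.99997]
 [309.99997 165.99997]
 [309.99997 259.99997]
 [235.99997 259.99997]] [[627. 219.  62.]
 [623.  46.  62.]
 [405.  49.  62.]
 [408. 215.  62.]]
5376.0 ((384.0, 227.0), (96.0, 56.0), 90.0)
[[356. 179.]
 [412. 179.]
 [412. 275.]
 [356. 275.]] [[ 589.  -61.   62.]
 [ 586. -191.   62.]
 [ 367. -178.   62.]
 [ 369.  -53.   62.]]
```

View pics/c0.png

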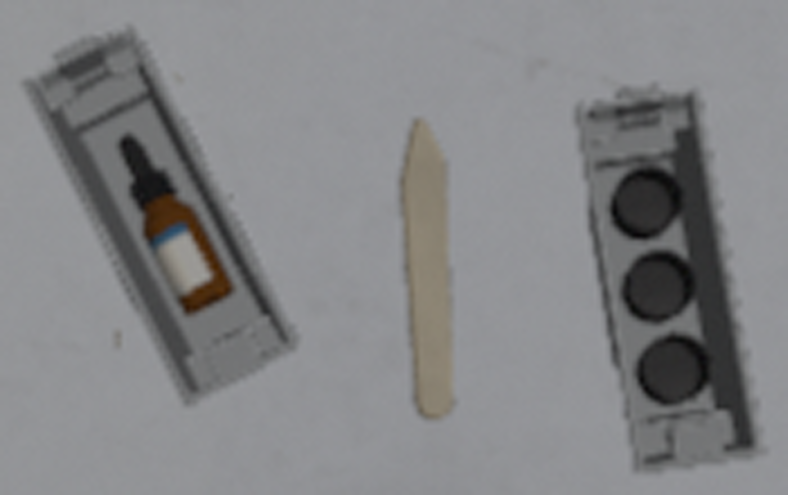

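The crop shows the rim corners, in crop pixels. For the dropper tote they are (28,80), (130,30), (297,345) and (190,402). For the caps tote they are (578,100), (697,95), (758,452) and (637,468). The nose catch end is at the top of both, and the hood is at the near end.

Run:
```python
from h import *
im=cv2.imread("pics/top0.png")
hsv=cv2.cvtColor(im,cv2.COLOR_BGR2HSV)
print(hsv[205:215:3,240:330:4,2])
for nm,cc in(("drop",[(28,80),(130,30),(297,345),(190,402)]),("caps",[(578,100),(697,95),(758,452),(637,468)])):
    p=np.array(cc)/4.5-0.39+[235,165]; w=ray("top",p,62)
    print(nm,w.round(0).tolist(),"L",np.linalg.norm(w[0]-w[3]),np.linalg.norm(w[1]-w[2]),"W",np.linalg.norm(w[0]-w[1]),np.linalg.norm(w[3]-w[2]))
    d=(w[0]+w[1]-w[2]-w[3]); print("c",w.mean(0),"yaw",np.degrees(np.arctan2(d[1],d[0])))
m=(hsv[...,2]<128).astype(np.uint8)
for (x0,x1,y0,y1) in((236,305,168,260),(358,410,180,273)):
    mm=np.zeros_like(m); mm[y0:y1,x0:x1]=m[y0:y1,x0:x1]
    mm=cv2.morphologyEx(mm,cv2.MORPH_OPEN,np.ones((2,2)))
    cs,_=cv2.findContours(mm,0,2); pts=np.vstack([k for k in cs if cv2.contourArea(k)>30])[:,0]
    w=ray("top",pts,62)[:,:2].astype(np.float32); print(cv2.minAreaRect(w))
caps=ray("top",np.array([(647,203),(659,287),(673,369)])/4.5-0.39+[235,165],38);print(caps.round(1))
print("bf",ray("top",np.array([(420,118),(434,418)])/4.5-0.39+[235,165],4).round())
```

```text
[[152 152 153 109  74 118  75  23  51 112  81 151 149 153 152 151 151 151
  152 152 153 110 135]
 [151 153 153 127  73 110  55  24  60 117  50 134 151 151 152 153 153 151
  151 151 152 115 136]
 [152 152 151 151  88  76 113  62  74  71 103 106 152 151 152 152 151 151
  152 151 149 122 135]
 [152 152 152 151 117  72 117  60  77  70 104  58 132 152 153 152 151 151
  153 150 151 136 138]]
drop [[587.0, 207.0, 62.0], [613.0, 155.0, 62.0], [447.0, 70.0, 62.0], [420.0, 124.0, 62.0]] L 186.94262447060012 185.91238926178977 W 58.429439652160504 60.36461451728065
c [516.7260133  138.87109836  62.        ] yaw 26.921417493525297
caps [[570.0, -77.0, 62.0], [572.0, -138.0, 62.0], [389.0, -159.0, 62.0], [383.0, -99.0, 62.0]] L 189.027898128954 183.7137354499199 W 61.52221158485589 60.924374330433224
c [ 478.3877217  -118.06961731   62.        ] yaw 6.645519041984888
((516.354248046875, 138.1883544921875), (193.95492553710938, 65.85663604736328), 26.90203285217285)
((478.010498046875, -118.44816589355469), (194.72486877441406, 66.96385955810547), 7.039359092712402)
[[ 519.6 -112.8   38. ]
 [ 475.4 -117.    38. ]
 [ 432.9 -122.2   38. ]]
bf [[575.   5.   4.]
 [412.   1.   4.]]
```

Both rectangles match the given sizes: dropper tote centre (516.3,138.2) at yaw 26.9°, caps tote (478,-118.4) at about 6.8°. Next is the approach.

```bash
cat >> h.py <<'E'
def down(yaw,tilt=0):
    """tool down, x at yaw(deg); tilt = tool-x rotation (deg)"""
    a=np.radians(yaw); x=np.array([np.cos(a),np.sin(a),0]); z=np.array([0,0,-1.])
    return R.from_matrix(np.c_[x,np.cross(z,x),z])*R.from_rotvec([np.radians(tilt),0,0])
def cur():
    s=arm.observe(); return np.array(s["eef_pos"]),R.from_rotvec(s["tcp_rot"]),s
def go(p,Rt):
    p0,R0,s=cur(); print("shift",R0.inv().apply(np.array(p)-p0).round(1),"turn",(R0.inv()*Rt).as_rotvec().round(3),"dist",np.linalg.norm(p-p0).round(0), "t",round(s["time"],2),"F",s["ft_force"].round(1),"w",round(s["gripper_width"],1),"pos",p0.round(1),"j6",s["joint_positions"][5].round(2))
E
python3 - <<'E'
from h import *
go(np.array([516,138,130]),down(116.9))
E
```

```text
shift [-314.2  434.7  108.7] turn [-0.001  0.001 -0.828] dist 547.0 t 0.1 F [ 0.1 -0.2  1. ] w 91.6 pos [219.4 584.9 238.4] j6 -0.1
```

send_rows(
  steps=[
    [[-35,48,0],[0,0,-0.1],0],
    [[-75,104,10],[0,0,-0.25],0],
    [[-115,160,30],[0,0,-0.4],0],
    [[-155,215,50],[0,0,-0.55],0],
    [[-195,270,70],[0,0,-0.7],0],
    [[-235,325,90],[0,0,-0.828],0],
    [[-275,380,108],[0,0,-0.828],0],
    [[-314.2,434.7,108.7],[0,0,-0.828],0],
  ],
)

```text
time: 1.1
eef_pos: [486.8, 180.5, 135.5]
tcp_rot: [-1.644, -2.676, 0.003]
ft_force: [0.6, 1.0, 0.7]
gripper_width: 91.1
```

Run:
```python
from h import *
go(np.array([516,138,58]),down(116.9))
```

```text
shift [-51.1   6.9  77.5] turn [-0.002  0.    -0.   ] dist 93.0 t 1.1 F [0.6 1.  0.7] w 91.1 pos [486.8 180.5 135.5] j6 -1.8
```

send_rows(
  steps=[
    [[-30,4,0],[0,0,0],0],
    [[-51,7,0],[0,0,0],0],
    [[-51,7,0],[0,0,0],0],
    [[-51.1,6.9,25],[0,0,0],0],
    [[-51.1,6.9,50],[0,0,0],0],
    [[-51.1,6.9,70],[0,0,0],0],
    [[-51.1,6.9,77.5],[0,0,0],0],
    [[-51.1,6.9,77.5],[0,0,0],0],
  ],
)

```text
time: 2.1
eef_pos: [515.5, 138.7, 58.0]
tcp_rot: [-1.642, -2.677, 0.003]
ft_force: [0.3, -0.7, 0.7]
gripper_width: 91.4
```

Run:
```python
from h import *
go(np.array([516,138,58]),down(116.9))
```

```text
shift [-0.8  0.1  0. ] turn [-0.003  0.     0.001] dist 1.0 t 2.1 F [ 0.3 -0.7  0.7] w 91.4 pos [515.5 138.7  58. ] j6 -1.89
```

send_rows(
  steps=[
    [[-0.8,0,0],[-0.003,0,0],0.15],
    [[-0.8,0,0],[-0.003,0,0],0.25],
    [[-0.8,0,0],[-0.003,0,0],0.5],
    [[-0.8,0,0],[-0.003,0,0],1],
    [[-0.8,0,0],[-0.003,0,0],1],
    [[-0.8,0,0],[-0.003,0,0],1],
  ],
)

```text
time: 2.85
eef_pos: [516.1, 138.0, 58.5]
tcp_rot: [1.643, 2.677, 0.001]
ft_force: [-1.2, 0.6, 7.7]
gripper_width: 64.9
```

Run:
```python
from h import *
go(np.array([516,138,58]),down(116.9))
```

```text
shift [ 0.  -0.1  0.5] turn [0.001 0.    0.001] dist 0.0 t 2.85 F [-1.2  0.6  7.7] w 64.9 pos [516.1 138.   58.5] j6 -1.89
```

send_rows(
  steps=[
    [[0,0,-4],[0,0,0],1],
    [[0,0,-12],[0,0,0],1],
    [[0,0,-28],[0,0,0],1],
    [[0,0,-50],[0,0,0],1],
    [[0,0,-75],[0,0,0],1],
    [[0,0,-100],[0,0,0],1],
    [[0,0,-118],[0,0,0],1],
    [[0,0,-125],[0,0,0],1],
  ],
)

```text
time: 3.85
eef_pos: [516.4, 138.0, 185.3]
tcp_rot: [1.642, 2.676, 0.003]
ft_force: [0.2, -0.7, -2.3]
gripper_width: 64.8
```

Run:
```python
from h import *
a=np.vstack([snap("top","t1")[160:280,220:420],]); b=snap("side","s1")[150:270,260:460]
cv2.imwrite("pics/m1.png",cv2.resize(np.hstack([a,b]),None,fx=2,fy=2,interpolation=cv2.INTER_CUBIC))
yc=6.8
u=np.array([np.cos(np.radians(yc)),np.sin(np.radians(yc)),0])
c=np.array([478,-118.4,0])
# staging: tip 30mm out from stop, level, underside at z=110
t=c+u*(-1+30)+[0,0,110+58.5]
for f in(0.5,1): go(np.array([516,138,183.])+(t-[516,138,183.])*f,down(116.9-200.1*f))
```

```text
shift [-110.6  -61.6    8.5] turn [ 0.002 -0.002  1.747] dist 127.0 t 3.95 F [-0.7  0.2 -2.2] w 64.8 pos [516.2 138.  184.3] j6 -1.89
shift [-221.3 -123.    15.7] turn [-0.     0.003 -2.79 ] dist 254.0 t 3.95 F [-0.7  0.2 -2.2] w 64.8 pos [516.2 138.  184.3] j6 -1.89
```

View pics/m1.png

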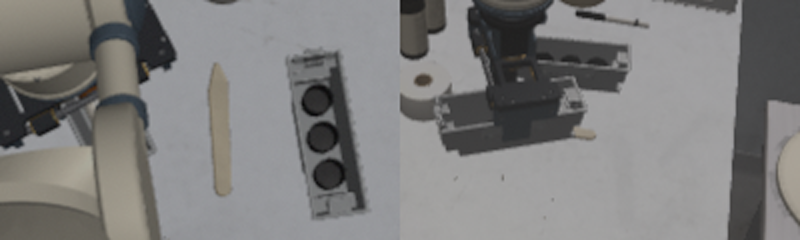

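send_rows(
  steps=[
    [[-5,-3,0],[0,0,0.07],1],
    [[-15,-8,0],[0,0,0.2],1],
    [[-26,-14,0],[0,0,0.35],1],
    [[-37,-20,0],[0,0,0.5],1],
    [[-48,-26,0],[0,0,0.65],1],
    [[-59,-32,0],[0,0,0.8],1],
    [[-70,-39,0],[0,0,0.95],1],
    [[-81,-45,0],[0,0,1.1],1],
  ],
)

```text
time: 4.95
eef_pos: [512.2, 45.0, 183.5]
tcp_rot: [-2.804, -1.417, -0.002]
ft_force: [0.1, 0.3, -2.7]
gripper_width: 65.1
```

```bash
cat >> h.py <<'E'
yc=6.8; u=np.array([np.cos(np.radians(yc)),np.sin(np.radians(yc)),0]); cc=np.array([478,-118.4,0])
E
python3 - <<'E'
from h import *
go(cc+u*29+[0,0,168.5+15],down(-83.2))
E
```

```text
shift [-1.32e+02  9.06e+01 -1.00e-01] turn [-1.000e-03 -1.000e-03  2.388e+00] dist 160.0 t 4.95 F [ 0.1  0.3 -2.7] w 65.1 pos [512.2  45.  183.5] j6 -0.97
```

send_rows(
  steps=[
    [[-9,6,0],[0,0,0.15],1],
    [[-18,12,0],[0,0,0.3],1],
    [[-27,18,0],[0,0,0.45],1],
    [[-36,25,0],[0,0,0.6],1],
    [[-45,31,0],[0,0,0.75],1],
    [[-54,37,0],[0,0,0.9],1],
    [[-63,43,0],[0,0,1.05],1],
    [[-72,50,0],[0,0,1.2],1],
  ],
)

```text
time: 5.95
eef_pos: [509.2, -42.9, 182.8]
tcp_rot: [-3.112, 0.421, 0.001]
ft_force: [0.2, 0.3, -2.4]
gripper_width: 64.8
```

Run:
```python
from h import *
go(cc+u*29+[0,0,168.5+15],down(-83.2))
```

```text
shift [16.8 70.1 -0.8] turn [-0.000e+00  1.000e-03  1.183e+00] dist 72.0 t 5.95 F [ 0.2  0.3 -2.4] w 64.8 pos [509.2 -42.9 182.8] j6 0.07
```

send_rows(
  steps=[
    [[3,12,0],[0,0,0.17],1],
    [[6,24,0],[0,0,0.35],1],
    [[9,36,0],[0,0,0.53],1],
    [[12,48,0],[0,0,0.7],1],
    [[14,58,0],[0,0,0.87],1],
    [[16,66,-0.5],[0,0,1.04],1],
    [[16.8,70,-0.8],[0,0,1.15],1],
    [[16.8,70.1,-0.8],[0,0,1.183],1],
  ],
)

```text
time: 6.95
eef_pos: [506.4, -115.0, 182.9]
tcp_rot: [2.348, -2.087, -0.003]
ft_force: [0.1, 0.1, -2.1]
gripper_width: 64.7
```

Run:
```python
from h import *
go(cc+u*29+[0,0,168.5+15],down(-83.2))
a=snap("top","t2")[150:290,300:480]; b=snap("side","s2")[110:250,260:440]
cv2.imwrite("pics/m2.png",cv2.resize(np.hstack([a,b]),None,fx=2.2,fy=2.2,interpolation=cv2.INTER_CUBIC))
```

```text
shift [-0.  -0.4 -0.6] turn [ 0.001  0.001 -0.001] dist 1.0 t 6.95 F [ 0.1  0.1 -2.1] w 64.7 pos [ 506.4 -115.   182.9] j6 1.11
```

View pics/m2.png

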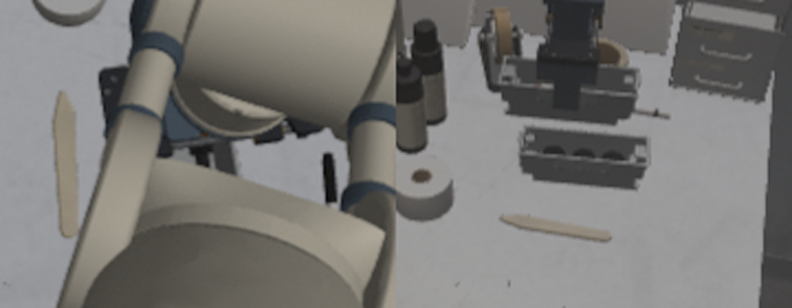

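The side view shows the held tote, turned, directly above and roughly in line with the caps tote. The bystanders are untouched. I'll tilt it and bring it to a pre-entry pose.

```bash
cat >> h.py <<'E'
def tcp(tx,tz,th,off=0,yaw=None):
    t=np.radians(th); v=np.array([-u[1],u[0],0])
    return cc+u*(tx+84*np.cos(t)-58.5*np.sin(t))+v*off+[0,0,tz+84*np.sin(t)+58.5*np.cos(t)], down(yc-90,th)
E
python3 - <<'E'
from h import *
go(*tcp(-62,80,9))
E
```

```text
shift [ 0.3 16.9 32.2] turn [0.158 0.001 0.001] dist 36.0 t 7.05 F [-0.7  0.2 -2.5] w 64.5 pos [ 506.5 -114.7  183.1] j6 1.11
```

send_rows(
  steps=[
    [[0.3,5,6],[0.04,0,0],1],
    [[0.3,10,14],[0.09,0,0],1],
    [[0.3,15,22],[0.14,0,0],1],
    [[0.3,16.9,30],[0.158,0.001,0.001],1],
    [[0.3,16.9,32.2],[0.158,0.001,0.001],1],
    [[0.3,16.9,32.2],[0.158,0.001,0.001],1],
  ],
)

```text
time: 7.8
eef_pos: [490.0, -117.0, 151.0]
tcp_rot: [-2.26, 2.004, -0.157]
ft_force: [0.2, 0.3, -3.2]
gripper_width: 65.0
```

Run:
```python
from h import *
go(*tcp(-62,80,9))
b=snap("side","s3")[150:225,300:420]
cv2.imwrite("pics/m3.png",cv2.resize(b,None,fx=6.6,fy=6.6,interpolation=cv2.INTER_CUBIC))
# predicted points in side view (crop px)
def C(P): return ((proj("side",P)-[300,150]+.5)*6.6).round().tolist()
v=np.array([-u[1],u[0],0])
print("caps rim left-far/right-near corners near edge",C([cc+u*97+v*32.5+[0,0,62],cc-u*96+v*32.5+[0,0,62]]))
print("far edge",C([cc+u*97-v*32.5+[0,0,62],cc-u*96-v*32.5+[0,0,62]]))
p,Rr,_=cur()
# tote frame: x=-u' etc. in tool frame: tote y = tool x, tote x = ? 
def T(x,y,z): # tote coords -> world ; TCP=(0,0,58.5)
    ex=Rr.apply([0,1,0]); 
    if ex@u>0: ex=-ex
    ez=-Rr.apply([0,0,1]); ey=np.cross(ez,ex); return p+ex*x+ey*y+ez*(z-58.5)
print("held near rim: nose,hook",C([T(97,-32.5,62),T(-96,-32.5,62)]),"far",C([T(97,32.5,62),T(-96,32.5,62)]))
print("toe tip",C([T(84,0,0)]),"feet",C([T(-87,-23,0)]))
```

```text
shift [ 0.   0.2 -0. ] turn [0.001 0.    0.001] dist 0.0 t 7.8 F [ 0.2  0.3 -3.2] w 65.0 pos [ 490. -117.  151.] j6 0.97
caps rim left-far/right-near corners near edge [[94.0, 194.0], [493.0, 233.0]]
far edge [[111.0, 107.0], [495.0, 144.0]]
held near rim: nose,hook [[489.0, 108.0], [77.0, 18.0]] far [[492.0, 19.0], [95.0, -68.0]]
toe tip [[428.0, 153.0]] feet [[76.0, 109.0]]
```

View pics/m3.png

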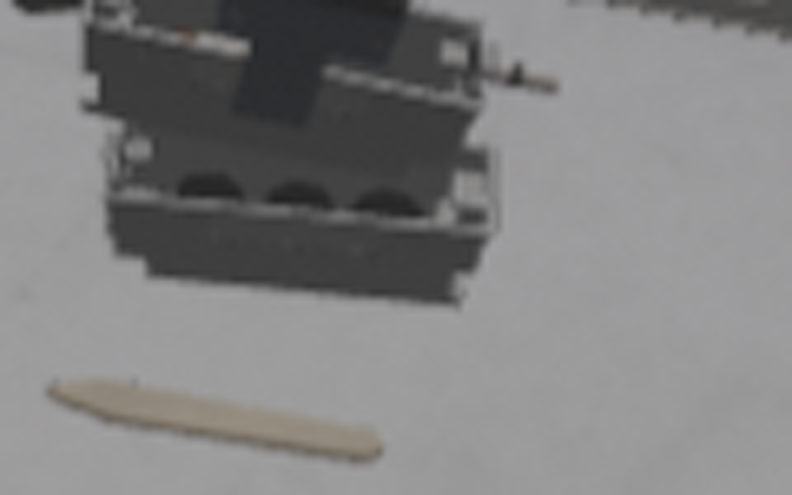

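The crop shows the caps tote's near rim from (108,195) to (491,230), and the held tote's from (85,22) to (480,104). Toe height looks plausible. I'll fit both rim edges at subpixel level to get the relative lateral and yaw error.

Run:
```python
from h import *
im=cv2.imread("pics/s3.png").astype(float).mean(2)
v=np.array([-u[1],u[0],0]); p,Rr,_=cur()
ex=Rr.apply([0,1,0]); ex=-ex if ex@u>0 else ex
ez=-Rr.apply([0,0,1]); ey=np.cross(ez,ex)
T=lambda x,y,z:p+ex*x+ey*y+ez*(z-58.5)
for nm,A,xs in(("caps",lambda x:cc+u*x+v*32.5+[0,0,62],np.r_[-70:80:40j]),("held",lambda x:T(-x,-32.5,62),np.r_[-75:-30:12j,52:80:8j])):
    o=[]
    for x in xs:
        q=proj("side",A(x))[0]; s=np.arange(-4,4,.1)
        prof=cv2.remap(im.astype(np.float32),np.full((1,len(s)),q[0],np.float32),(q[1]+s)[None].astype(np.float32),cv2.INTER_LINEAR)[0]
        g=np.gradient(cv2.GaussianBlur(prof[None],(9,1),2)[0]); i=g.argmin(); o.append((x,s[i],g[i]))
    o=np.array(o); k=o[:,2]<np.median(o[:,2])*.5
    f=np.polyfit(o[k,0],o[k,1],1); print(nm,k.sum(),"offset px at centre",f[1].round(2),"slope px/100mm",(f[0]*100).round(2),"res",np.std(o[k,1]-np.polyval(f,o[k,0])).round(2)); print(o[:,1].round(1))
print("px per mm v",proj("side",cc+v*33.5+[0,0,62])-proj("side",cc+v*32.5+[0,0,62]),"z",proj("side",cc+v*32.5+[0,0,63])-proj("side",cc+v*32.5+[0,0,62]), "x", proj("side",cc+u+v*32.5+[0,0,62])-proj("side",cc+v*32.5+[0,0,62]))
```

```text
caps 38 offset px at centre 0.88 slope px/100mm 0.14 res 0.25
[ 0.4  0.6  0.7  0.8  0.9  1.   1.2  1.3  0.5  0.6  0.7  0.8  0.9  1.
  1.1  1.2  0.4  0.5  0.6  0.7  0.8  1.   1.1  1.2  1.3 -3.5  0.6  0.7
  0.8  0.9  1.1  1.2  1.3  1.4  0.7  0.7  0.7  0.9  1.   0.9]
held 20 offset px at centre 1.05 slope px/100mm -0.04 res 0.26
[1.1 1.4 0.8 1.  1.3 0.6 0.9 1.2 1.4 0.8 1.1 1.3 1.2 1.4 0.7 1.  1.3 0.6
 0.8 1.2]
px per mm v [[-0.02345169  0.21322101]] z [[ 0.0226752  -0.22925307]] x [[-0.31315392 -0.03109183]]
```

```bash
sed -i 's/^yc=6.8;/yc=7.0;/; s/cc=np.array(\[478,-118.4,0\])/cc=np.array([478.06,-118.9,0])/' h.py
python3 - <<'E'
from h import *
go(*tcp(-64,60,8.5)); go(*tcp(-64,51.7,8.5)); go(*tcp(-76,51.7,8.5))
E
```

```text
shift [ 0.4  5.  20.3] turn [-0.008 -0.    -0.002] dist 21.0 t 7.85 F [ 0.8  0.3 -1.3] w 64.9 pos [ 490.1 -117.   151.1] j6 0.97
shift [ 0.4  6.3 28.5] turn [-0.008 -0.    -0.002] dist 29.0 t 7.85 F [ 0.8  0.3 -1.3] w 64.9 pos [ 490.1 -117.   151.1] j6 0.97
shift [ 0.5 18.1 26.6] turn [-0.008 -0.    -0.002] dist 32.0 t 7.85 F [ 0.8  0.3 -1.3] w 64.9 pos [ 490.1 -117.   151.1] j6 0.97
```

send_rows(
  steps=[
    [[0.4,2,7],[-0.008,0,-0.002],1],
    [[0.4,4,14],[-0.008,0,-0.002],1],
    [[0.4,5,20],[-0.008,0,-0.002],1],
    [[0.4,5.7,24.5],[-0.008,0,-0.002],1],
    [[0.4,6.3,28.5],[-0.008,0,-0.002],1],
    [[0.4,6.3,28.5],[-0.008,0,-0.002],1],
  ],
)

```text
time: 8.6
eef_pos: [488.3, -117.6, 121.7]
tcp_rot: [-2.266, 2.006, -0.149]
ft_force: [-0.1, -0.2, -1.9]
gripper_width: 65.0
```

Run:
```python
from h import *
b=snap("side","s4")[150:225,300:420]
cv2.imwrite("pics/m4.png",cv2.resize(b,None,fx=6.6,fy=6.6,interpolation=cv2.INTER_CUBIC))
go(*tcp(-64,51.7,8.5)); go(*tcp(-76,51.7,8.5));go(*tcp(-85,51.2,8))
```

```text
shift [ 0.  -0.  -0.1] turn [-0.    -0.    -0.001] dist 0.0 t 8.65 F [ 0.4  0.2 -2.1] w 65.1 pos [ 488.4 -117.6  121.9] j6 0.96
shift [ 0.  11.8 -1.9] turn [-0.    -0.    -0.001] dist 12.0 t 8.65 F [ 0.4  0.2 -2.1] w 65.1 pos [ 488.4 -117.6  121.9] j6 0.96
shift [ 0.  20.3 -2. ] turn [-0.009 -0.    -0.001] dist 20.0 t 8.65 F [ 0.4  0.2 -2.1] w 65.1 pos [ 488.4 -117.6  121.9] j6 0.96
```

View pics/m4.png

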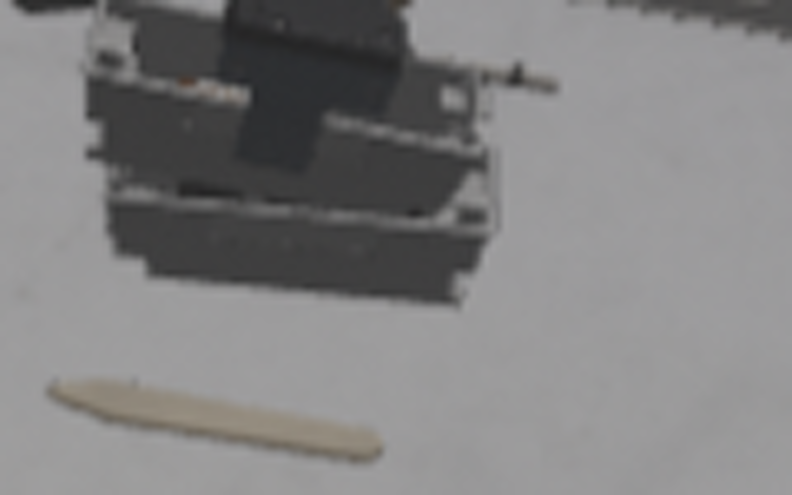

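The tote is lowered with no contact: force is the weight only, and the caps tote rim is unchanged. Next I'll slide the toe in.

send_rows(
  steps=[
    [[0,3,-0.5],[0,0,0],1],
    [[0,6,-1],[0,0,0],1],
    [[0,9,-1.5],[0,0,0],1],
    [[0,12,-1.9],[0,0,0],1],
    [[0,14,-2.1],[-0.003,0,0],1],
    [[0,16,-2.2],[-0.005,0,0],1],
    [[0,16,-2.2],[-0.005,0,0],1],
  ],
)

```text
time: 9.52
eef_pos: [472.3, -119.6, 121.7]
tcp_rot: [-2.269, 2.009, -0.144]
ft_force: [-0.4, -0.0, -2.0]
gripper_width: 64.8
```

Run:
```python
from h import *
go(*tcp(-85,51.2,8));go(*tcp(-88,51,7.8))
for i in range(3): snap("top"); print(arm.observe()["ft_force"].round(1),arm.observe()["torque"].round(2))
```

```text
shift [0.1 4.2 0.3] turn [-0.004 -0.    -0.   ] dist 4.0 t 9.53 F [-0.4 -0.  -2. ] w 64.8 pos [ 472.3 -119.6  121.7] j6 0.94
shift [0.1 7.  0.3] turn [-0.007 -0.    -0.   ] dist 7.0 t 9.53 F [-0.4 -0.  -2. ] w 64.8 pos [ 472.3 -119.6  121.7] j6 0.94
[ 0.5  0.5 -1.6] [-0.09  0.3  -0.02]
[ 0.3  0.3 -1.7] [-0.06  0.34  0.04]
[-0.4  0.4 -3.1] [-0.05  0.26 -0.  ]
```

send_rows(
  steps=[
    [[0.1,1,0.1],[-0.002,0,0],1],
    [[0.1,2,0.2],[-0.003,0,0],1],
    [[0.1,3,0.3],[-0.004,0,0],1],
    [[0.1,4.2,0.3],[-0.004,0,0],1],
    [[0.1,4.2,0.3],[-0.004,0,0],1],
  ],
)

```text
time: 10.3
eef_pos: [468.5, -120.2, 120.9]
tcp_rot: [-2.272, 2.011, -0.141]
ft_force: [0.8, -0.2, -2.5]
gripper_width: 65.0
```

Run:
```python
from h import *
go(*tcp(-85,51.2,8));go(*tcp(-88,50.8,7.5))
for i in range(3): snap("top"); print(arm.observe()["ft_force"].round(1),arm.observe()["torque"].round(2))
```

```text
shift [-0.2  0.3  0. ] turn [-0.    -0.    -0.001] dist 0.0 t 10.3 F [ 0.8 -0.2 -2.5] w 65.0 pos [ 468.5 -120.2  120.9] j6 0.94
shift [-0.2  2.8  0.7] turn [-0.009 -0.    -0.001] dist 3.0 t 10.3 F [ 0.8 -0.2 -2.5] w 65.0 pos [ 468.5 -120.2  120.9] j6 0.94
[ 1.5  0.6 -2. ] [-0.15  0.1  -0.03]
[ 0.  -0.6 -1.7] [-0.13  0.12 -0.05]
[ 0.2 -0.1 -2.2] [-0.05  0.05 -0.04]
```

send_rows(
  steps=[
    [[-0.1,0.7,0.2],[-0.003,0,0],1],
    [[-0.1,1.4,0.4],[-0.005,0,0],1],
    [[-0.1,1.8,0.5],[-0.007,0,0],1],
    [[-0.1,1.8,0.5],[-0.007,0,0],1],
  ],
)

```text
time: 10.95
eef_pos: [466.7, -120.3, 120.1]
tcp_rot: [-2.276, 2.014, -0.134]
ft_force: [1.3, 0.1, -0.7]
gripper_width: 64.7
```

Run:
```python
from h import *
go(*tcp(-88,50.8,7.5))
for i in range(3): snap("top"); print(arm.observe()["ft_force"].round(1),arm.observe()["torque"].round(2))
b=snap("side","s5")[150:225,300:420]
cv2.imwrite("pics/m5.png",cv2.resize(b,None,fx=6.6,fy=6.6,interpolation=cv2.INTER_CUBIC))
a=cv2.imread("pics/s4.png")[180:197,305:380].astype(int); c=cv2.imread("pics/s5.png")[180:197,305:380].astype(int)
print("lower caps-tote diff",np.abs(a-c).mean().round(2))
```

```text
shift [-0.   1.   0.2] turn [-0.002 -0.    -0.   ] dist 1.0 t 10.95 F [ 1.3  0.1 -0.7] w 64.7 pos [ 466.7 -120.3  120.1] j6 0.94
[ 0.6  0.3 -0.7] [-0.02  0.1  -0.  ]
[ 0.3 -0.5 -1.4] [-0.07  0.05  0.03]
[ 1.6  0.5 -1.6] [-0.11  0.08  0.01]
lower caps-tote diff 3.43
```

View pics/m5.png

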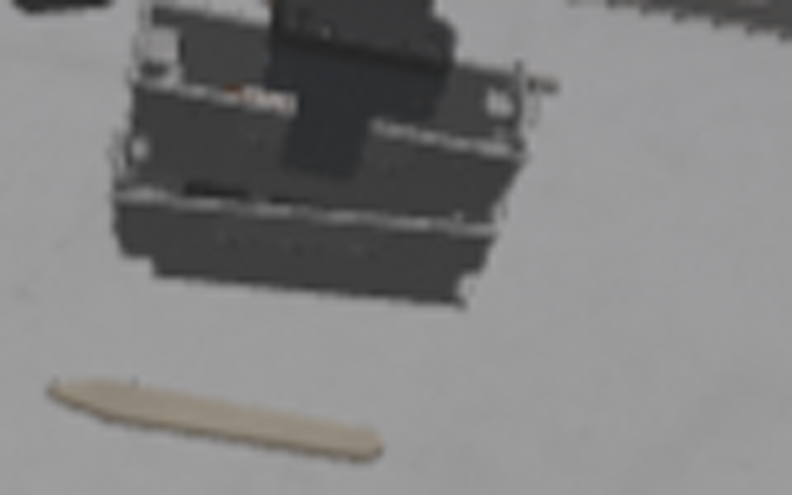

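Comparing with the previous crop, the caps tote's left edge moved from about 107 to 114 px, so the stop was touched and the tote slid about 3 mm. That is in the right place for the stop (-85.5), not the hood edge (-76). I'll lower the feet by rotating about the toe tip.

Run:
```python
from h import *
for th,z in((6.5,50.6),(5.3,50.4),(4.3,50.3)): go(*tcp(-86.8,z,th))
```

```text
shift [-0.  -1.2  2. ] turn [-0.019 -0.    -0.   ] dist 2.0 t 11.15 F [ 0.9 -0.  -0.3] w 64.5 pos [ 466.7 -120.3  120.1] j6 0.94
shift [-0.  -2.4  4. ] turn [-0.04 -0.   -0.  ] dist 5.0 t 11.15 F [ 0.9 -0.  -0.3] w 64.5 pos [ 466.7 -120.3  120.1] j6 0.94
shift [-0.  -3.3  5.6] turn [-0.058 -0.    -0.   ] dist 7.0 t 11.15 F [ 0.9 -0.  -0.3] w 64.5 pos [ 466.7 -120.3  120.1] j6 0.94
```

send_rows(
  steps=[
    [[0,-0.6,1],[-0.01,0,0],1],
    [[0,-1.2,2],[-0.019,0,0],1],
    [[0,-1.8,3],[-0.03,0,0],1],
    [[0,-2.4,4],[-0.04,0,0],1],
    [[0,-2.9,4.8],[-0.049,0,0],1],
    [[0,-3.3,5.6],[-0.058,0,0],1],
    [[0,-3.3,5.6],[-0.058,0,0],1],
  ],
)

```text
time: 12.02
eef_pos: [470.7, -119.8, 114.9]
tcp_rot: [-2.31, 2.045, -0.076]
ft_force: [-0.6, 0.3, -1.7]
gripper_width: 64.9
```

Run:
```python
from h import *
go(*tcp(-86.8,50.3,4.3)); go(*tcp(-86.8,50.1,3.7))
for i in range(4): snap("top"); print(arm.observe()["ft_force"].round(1),arm.observe()["torque"].round(2))
```

```text
shift [ 0.   0.  -0.1] turn [ 0.001 -0.    -0.   ] dist 0.0 t 12.03 F [-0.6  0.3 -1.7] w 64.9 pos [ 470.7 -119.8  114.9] j6 1.01
shift [ 0.  -0.6  1. ] turn [-0.01 -0.   -0.  ] dist 1.0 t 12.03 F [-0.6  0.3 -1.7] w 64.9 pos [ 470.7 -119.8  114.9] j6 1.01
[ 0.5 -0.1 -2.1] [-0.12  0.24  0.02]
[-0.8  0.4 -2.5] [-0.06  0.27 -0.06]
[ 1.4  0.6 -2. ] [-0.1   0.24 -0.03]
[ 0.3  0.4 -2.5] [-0.13  0.27 -0.06]
```

send_rows(
  steps=[
    [[0,-0.3,0.5],[-0.005,0,0],1],
    [[0,-0.6,1],[-0.01,0,0],1],
    [[0,-0.8,1.3],[-0.014,0,0],1],
    [[0,-0.8,1.3],[-0.014,0,0],1],
  ],
)

```text
time: 12.72
eef_pos: [471.3, -119.7, 114.0]
tcp_rot: [-2.318, 2.052, -0.062]
ft_force: [-5.7, -0.3, 8.2]
gripper_width: 64.5
```

Run:
```python
from h import *
go(*tcp(-86.8,50,3.5)); go(*tcp(-86.8,49.8,3))
f=[]
for i in range(5): snap("top"); f.append(np.r_[arm.observe()["ft_force"],arm.observe()["torque"]])
print(np.mean(f,0).round(2))
```

```text
shift [-0.  -0.3  0.5] turn [ 0.001 -0.    -0.   ] dist 1.0 t 12.72 F [-5.7 -0.3  8.2] w 64.5 pos [ 471.3 -119.7  114. ] j6 1.03
shift [-0.  -0.8  1.4] turn [-0.008 -0.    -0.   ] dist 2.0 t 12.72 F [-5.7 -0.3  8.2] w 64.5 pos [ 471.3 -119.7  114. ] j6 1.03
[-5.75 -0.63  8.03 -0.12  0.72  0.01]
```

The heels are on the catch ramps, with a firm reaction. I'll ease off slightly and release gently.

send_rows(
  steps=[
    [[0,0,-0.5],[0.003,0,0],1],
    [[0,0,-0.5],[0.003,0,0],0.4],
    [[0,0,-0.5],[0.003,0,0],0.2],
    [[0,0,-0.5],[0.003,0,0],0],
    [[0,0,-0.5],[0.003,0,0],0],
    [[0,0,-0.5],[0.003,0,0],0],
  ],
)

```text
time: 13.72
eef_pos: [471.3, -119.8, 114.5]
tcp_rot: [-2.316, 2.05, -0.066]
ft_force: [-1.0, -0.1, -0.0]
gripper_width: 91.0
```

Run:
```python
from h import *
b=snap("side","s6")[150:225,300:420]
cv2.imwrite("pics/m6.png",cv2.resize(b,None,fx=6.6,fy=6.6,interpolation=cv2.INTER_CUBIC))
p,Rr,s=cur(); print(s["ft_force"].round(1),s["gripper_width"],Rr.as_rotvec())
go(p+[0,0,80],down(yc-90))
```

```text
[ 0.3 -0.3  0.5] 91.10956832633569 [-2.31648284  2.05038447 -0.06538109]
shift [  0.   -5.1 -79.8] turn [-0.063 -0.    -0.   ] dist 80.0 t 13.78 F [ 0.3 -0.3  0.5] w 91.1 pos [ 471.3 -119.8  114.5] j6 1.02
```

View pics/m6.png

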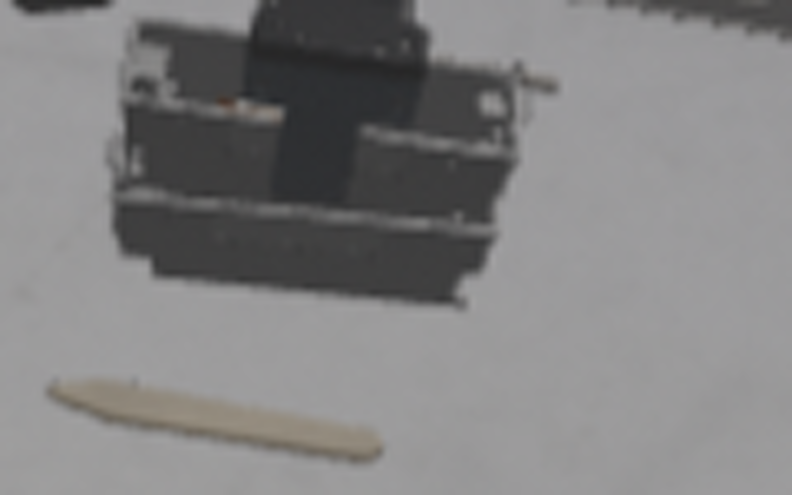

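The tote rests tilted on the catch (press end high), and the gripper is open and unloaded. I'll retreat straight up, shut the fingers, and go above the press flat.

send_rows(
  steps=[
    [[0,0,-10],[0,0,0],0],
    [[0,0,-30],[0,0,0],0],
    [[0,0,-50],[0,0,0],0],
    [[0,-5,-65],[-0.03,0,0],0.5],
    [[0,-5.1,-75],[-0.063,0,0],1],
    [[0,-5.1,-79.8],[-0.063,0,0],1],
  ],
)

```text
time: 14.52
eef_pos: [471.9, -119.8, 195.4]
tcp_rot: [-2.352, 2.081, -0.003]
ft_force: [0.7, -0.7, -0.5]
gripper_width: 64.2
```

Run:
```python
from h import *
t=cc+u*73.2
for z in (175,152): go(t+[0,0,z],down(yc-90))
```

```text
shift [ -0.1 -79.4  20.6] turn [-0.002 -0.001 -0.   ] dist 82.0 t 14.53 F [ 0.7 -0.7 -0.5] w 64.2 pos [ 471.9 -119.8  195.4] j6 1.08
shift [ -0.2 -79.3  43.6] turn [-0.002 -0.001 -0.   ] dist 91.0 t 14.53 F [ 0.7 -0.7 -0.5] w 64.2 pos [ 471.9 -119.8  195.4] j6 1.08
```

send_rows(
  steps=[
    [[0,-20,0],[0,0,0],1],
    [[0,-45,0],[0,0,0],1],
    [[0,-70,5],[0,0,0],1],
    [[-0.1,-79.4,15],[-0.002,0,0],1],
    [[-0.1,-79.4,25],[-0.002,0,0],1],
    [[-0.1,-79.4,35],[-0.002,0,0],1],
    [[-0.1,-79.4,40],[-0.002,0,0],1],
    [[-0.1,-79.4,40],[-0.002,0,0],1],
  ],
)

```text
time: 15.52
eef_pos: [550.2, -110.1, 155.3]
tcp_rot: [2.352, -2.081, -0.0]
ft_force: [0.3, 0.5, 0.9]
gripper_width: 0.2
```

Run:
```python
from h import *
b=snap("side","s7")[130:220,300:420]
cv2.imwrite("pics/m7.png",cv2.resize(b,None,fx=6.6,fy=6.6,interpolation=cv2.INTER_CUBIC))
t=cc+u*73.2
for z in (145,136): go(t+[0,0,z],down(yc-90))
```

```text
shift [-0.1 -0.2 10.6] turn [ 0.    -0.001 -0.   ] dist 11.0 t 15.57 F [0.1 0.3 0.1] w 0.5 pos [ 550.5 -110.1  155.6] j6 1.15
shift [-0.1 -0.2 19.6] turn [ 0.    -0.001 -0.   ] dist 20.0 t 15.57 F [0.1 0.3 0.1] w 0.5 pos [ 550.5 -110.1  155.6] j6 1.15
```

View pics/m7.png

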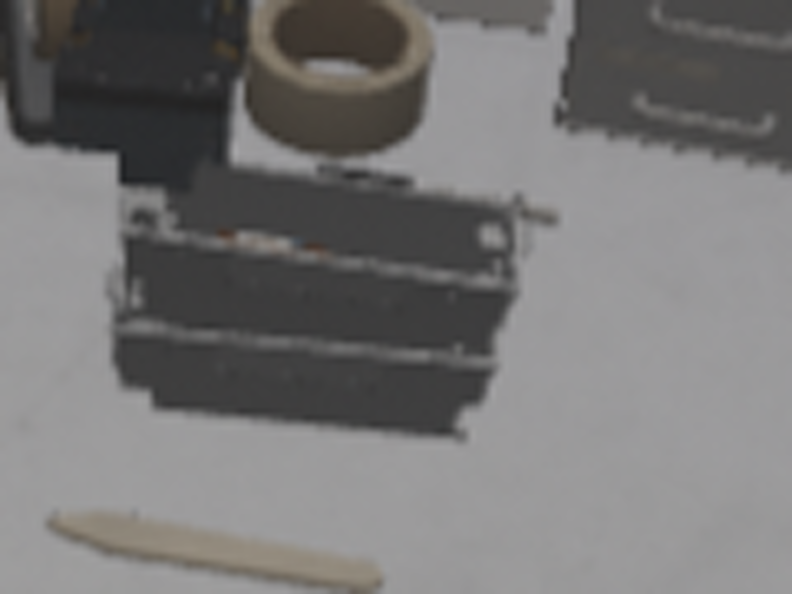

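The fingers are over the dropper tote's hook-end hood (left end, about x 120–195 in the crop). The tote is sitting tilted and in line. I'll press slowly.

send_rows(
  steps=[
    [[-0.1,-0.2,3],[0,0,0],1],
    [[-0.1,-0.2,5],[0,0,0],1],
    [[-0.1,-0.2,7],[0,0,0],1],
    [[-0.1,-0.2,8.5],[0,0,0],1],
    [[-0.1,-0.2,9.5],[0,0,0],1],
    [[-0.1,-0.2,9.5],[0,0,0],1],
  ],
)

```text
time: 16.32
eef_pos: [551.6, -110.2, 146.7]
tcp_rot: [-2.352, 2.082, -0.004]
ft_force: [0.9, 0.6, 6.6]
gripper_width: 0.2
```

Run:
```python
from h import *
go(cc+u*73.2+[0,0,136],down(yc-90))
```

```text
shift [-0.3  0.9 10.7] turn [-0.002 -0.002 -0.   ] dist 11.0 t 16.32 F [0.9 0.6 6.6] w 0.2 pos [ 551.6 -110.2  146.7] j6 1.15
```

Contact is at tip z≈121.7 mm with 6.6 N, as expected on the ramps. I'll keep going in small steps.

send_rows(
  steps=[
    [[0,0.5,1],[0,0,0],1],
    [[0,0.5,2],[0,0,0],1],
    [[0,0.5,3],[0,0,0],1],
    [[0,0.5,4],[0,0,0],1],
    [[0,0.5,4],[0,0,0],1],
  ],
)

```text
time: 16.95
eef_pos: [550.9, -110.2, 142.5]
tcp_rot: [2.353, -2.082, 0.003]
ft_force: [1.0, 0.1, 1.8]
gripper_width: 0.3
```

Run:
```python
from h import *
go(cc+u*73.2+[0,0,136],down(yc-90))
```

```text
shift [-0.2  0.2  6.5] turn [-0.001 -0.001 -0.   ] dist 7.0 t 16.95 F [1.  0.1 1.8] w 0.3 pos [ 550.9 -110.2  142.5] j6 1.15
```

send_rows(
  steps=[
    [[0,0.2,1.5],[0,0,0],1],
    [[0,0.2,3],[0,0,0],1],
    [[0,0.2,4.5],[0,0,0],1],
    [[0,0.2,4.5],[0,0,0],1],
  ],
)

```text
time: 17.45
eef_pos: [550.1, -110.1, 137.5]
tcp_rot: [2.352, -2.081, 0.001]
ft_force: [0.1, -0.4, 0.9]
gripper_width: 0.6
```

Run:
```python
from h import *
go(cc+u*73.2+[0,0,136],down(yc-90))
```

```text
shift [-0.  -0.7  1.5] turn [ 0.    -0.001 -0.   ] dist 2.0 t 17.45 F [ 0.1 -0.4  0.9] w 0.6 pos [ 550.1 -110.1  137.5] j6 1.15
```

send_rows(
  steps=[
    [[0,-0.7,1],[0,0,0],1],
    [[0,-0.7,2],[0,0,0],1],
    [[0,-0.7,2.7],[0,0,0],1],
    [[0,-0.7,2.7],[0,0,0],1],
  ],
)

```text
time: 17.95
eef_pos: [552.0, -110.3, 136.2]
tcp_rot: [-2.352, 2.081, -0.006]
ft_force: [0.1, 0.9, 19.1]
gripper_width: 0.4
```

Run:
```python
from h import *
go(cc+u*73.2+[0,0,136],down(yc-90))
```

```text
shift [-0.5  1.3  0.2] turn [-0.003 -0.002 -0.   ] dist 1.0 t 17.95 F [ 0.1  0.9 19.1] w 0.4 pos [ 552.  -110.3  136.2] j6 1.15
```

There is a hard stop at tip z=111.2 mm with 19 N, which matches the 111 mm snapped height. I'll retreat and inspect.

send_rows(
  steps=[
    [[0,0,-10],[0,0,0],1],
    [[0,0,-40],[0,0,0],1],
    [[0,0,-80],[0,0,0],1],
    [[0,0,-115],[0,0,0],1],
    [[-50,0,-120],[0,0,0],1],
    [[-105,20,-120],[0,0,0],1],
    [[-160,50,-120],[0,0,0],1],
    [[-215,75,-120],[0,0,0],1],
  ],
)

```text
time: 18.95
eef_pos: [449.4, 95.5, 255.6]
tcp_rot: [-2.352, 2.082, -0.005]
ft_force: [1.5, 1.3, 0.1]
gripper_width: 0.4
```

send_rows(
  steps=[
    [[-50,20,0],[0,0,0],1],
    [[-100,40,0],[0,0,0],1],
    [[-150,60,0],[0,0,0],1],
    [[-200,80,0],[0,0,0],1],
    [[-250,100,0],[0,0,0],1],
    [[-300,120,0],[0,0,0],1],
    [[-350,140,0],[0,0,0],1],
    [[-350,140,0],[0,0,0],1],
  ],
)

```text
time: 19.95
eef_pos: [266.2, 428.3, 254.5]
tcp_rot: [-2.356, 2.078, -0.004]
ft_force: [0.7, -1.8, -0.4]
gripper_width: 0.8
```

Run:
```python
from h import *
t=snap("top","t8"); s=snap("side","s8")
f=lambda a:cv2.resize(a,(400,300),interpolation=cv2.INTER_CUBIC)
cv2.imwrite("pics/m8.png",np.hstack([cv2.resize(t[170:290,340:440],(360,432),interpolation=cv2.INTER_CUBIC),cv2.resize(s[140:230,300:391],(437,432),interpolation=cv2.INTER_CUBIC)]))
p,_,st=cur(); print(p,st["time"])
im=s.astype(np.float32).mean(2); 
v=np.array([-u[1],u[0],0])
# near rim edge of top tote: dark-below transition, subpixel, at z=112 vs lower rim at 62
for z in(112,62):
    A=cc-u*3+v*32.5+[0,0,z]; o=[]
    for x in np.r_[-70:75:50j]:
        q=proj("side",A+u*x)[0]; ss=np.arange(-4,4,.1)
        pr=cv2.remap(im,np.full((1,80),q[0],np.float32),(q[1]+ss)[None].astype(np.float32),cv2.INTER_LINEAR)[0]
        g=np.gradient(cv2.GaussianBlur(pr[None],(9,1),2)[0]); o.append((x,ss[g.argmin()]))
    o=np.array(o); m=abs(o[:,1]-np.median(o[:,1]))<1; c=np.polyfit(o[m,0],o[m,1],1); print(z,"offset",c[1].round(2),"slope/100mm",(c[0]*100).round(2),m.sum())
# bystanders moved?
a=cv2.imread("pics/top0.png").astype(int); d=np.abs(a-t).max(2)
for n,(x,y,w,h) in dict(folder=(318,185,25,80),marker=(440,215,25,65),sciss=(180,225,45,90),clamp=(175,165,55,55),bottles=(360,85,70,55),tape=(310,120,45,45)).items(): print(n,(d[y:y+h,x:x+w]>40).sum())
```

```text
[267.64061805 425.82800374 254.46825058] 20.05
112 offset 0.77 slope/100mm -0.19 49
62 offset 0.91 slope/100mm 0.12 50
folder 0
marker 0
sciss 0
clamp 0
bottles 0
tape 0
```

View pics/m8.png

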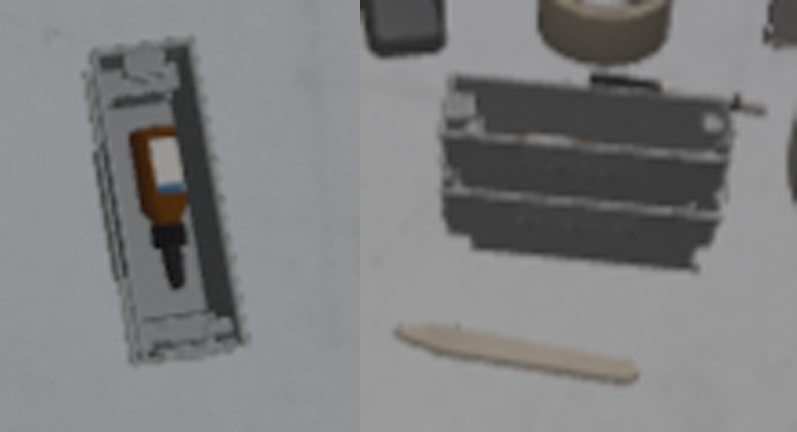

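The top view shows the dropper bottle lying in the top tote, which is turned end for end and square over the caps tote. In the side view the rims are parallel and the stack is level. No bystander pixels changed. Handing in.

Run:
```python
from h import *
print(arm.observe()["qvel"].round(3)); print(arm.finish_job())
```

```text
[-0.032 -0.007  0.01  -0.002 -0.002 -0.004]
the job is handed in; nothing more can be done
None
```

The dropper tote is now stacked on the caps tote, turned end for end, and appears locked. I handed the job in at about 20 s of the 58 s allowed.

**What I did:** I gripped the dropper tote by its hand grips, turned it about 200° and tilted the feet end up 8.5°. I slid the toe in under the hood to the stop, lowered the feet onto the catch and released. Then I pressed the hook-end hood with shut fingers.

**Checks that passed:**
- **Snap:** contact came at 121.7 mm with 6.6 N. The resistance then fell to about zero, and the tote hit a firm stop at 111.2 mm with 19 N (111 mm is the stated height once home).
- **Level:** in the side view the top tote's rim is within about 1 mm of the seated height.
- **Contents:** the dropper bottle is still in its tote. The top tote now hides the caps. From its seated height, its underside is 50 mm up, clear of the cap tops at 39 mm.
- **Surroundings:** the top view shows no change at the bone folder, marker, scissors, clamp, bottles or tape roll.

**Checks that were less clean:**
- **Caps tote moved:** it slid about 3 mm toward the robot when the toe met the stop.
- **Rim slopes:** the two rim lines differed by 0.3 px per 100 mm. That would be a tilt of about 0.8° if real, but it is close to my measuring noise.
- **Catch not seen directly:** I did not view the catch closing or do a pull-up test, so the lock rests on the force and height readings.

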